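# Load the second can and hold the carrier level off the scale

### The arm

A 7-joint arm with a two-finger parallel gripper is mounted at the origin on the work surface. World frame = base frame: x ahead of the robot, y to its left, z up, the work surface at z = 0. Lengths are in m, angles in rad, forces in N, time in s.
With the tool pointing down it reaches from about 0.4 to 0.85 m from the base axis. Payload 10.4 kg.
Tool frame: the origin (TCP) lies between the finger pads; the fingertips stand tip_extent ahead of it and the grasp point (between the pads) lies 2 mm behind it (tip_extent is the distance from the TCP to the fingertips, in m); z points along the fingers, y is the direction in which the jaws open and shut (so a half turn about z gives the same grasp; the last joint's range is limited). The gripper opens to 87 mm and grips with 3 to 60 N. Pads are 19 mm wide; open, the fingers measure 117 mm over their backs; the gripper's body (75 mm by 190 mm) begins 51 mm behind the grasp point.
Start: joints at [1.278, 0.332, -0.065, 1.46, 0.022, 1.35, -0.088], TCP at [0.167, -0.602, 0.24] pointing down, gripper open.
Joint ranges: [-2.6, 2.6], [-0.5, 2.12], [-1.47, 1.34], [0.16, 2.42], [-1.27, 4.41], [0.06, 2.06], [-2.6, 2.6]. Speed limits (rad/s): [2.22, 2.22, 2.79, 2.79, 3.14, 3.14, 3.14].

### API

Orientations are given as a unit quaternion [x, y, z, w].
In Python, from bench import read_state, camera, camera_params, close_job, tip_extent gives the robot as it stands. The module is installed in compiled form; this text tells all that it offers.
- The arm moves only by the tool send_rows, never from a script. Its argument "steps" is a list of rows, each a list of 7 numbers: the turn, a rotation vector about the tool's x, y, z in degrees, then the shift along the tool's x, y, z in m, then the gripper's target within -1 to 1 (shut at 1, half-way at 0, fully open at -1). In form: [[ax, ay, az, x, y, z, jaw], ...]. A call has exactly 10 rows; each row shifts and turns the pose as measured when the row begins, along the tool's axes as they then stand; what a row does not reach is not made up. A row lasts 1/10 s, in which the tool goes at most 50 mm and 8.59 degrees, less where a joint would pass 70% of its speed; a pose out of reach is approached as far as the arm can. A call with a gripper value outside its range is refused whole. The fingers move at their own pace and stop on an object; "force" is the grip in N (left out, the last holds). Time passes only in rows, so rows that do not move let the fingers close, or fill a call up. It gives the time, the measured TCP pose, the force and the opening at its end, in the units of the state.
- read_state(): the state, without advancing time (a new reading comes with each control period).
- camera(name): name is "side" or "top"; returns (picture, depth): 400x640x3 uint8, blue, green, red; 400x640 float32, m along the optical axis (not along the pixel's ray), 0 where there is no reading.
- camera_params(name): a dict with "camera_matrix" (3x3 intrinsics, pixels), "world_from_camera" (4x4, takes a point from camera to world coordinates). Camera axes: x right, y down, z forward; pixel columns grow to the right and rows downward; lengths in m; the calibration is good to about 2 mm. A picture is of the moment at which its call begins. camera_params takes no time and is no camera call.
- close_job(): hands the job in, once; it reports no verdict.
The state is a dict: "time": time; "joint_positions": joint angles; "joint_vel": joint speeds; "joint_torque": joint torques, N m; "ee_pos": TCP position; "eef_rot": TCP orientation; "ft_force": force on the tool from outside, world axes, zero at the start; "torque": the same for the moment, N m; "width": finger opening in m.
Only numpy, scipy, OpenCV 4.12 (cv2) and the standard library are available. Lean on these libraries where they do the work, as an engineer would, in place of code of your own. Each camera call takes 0.05 s, during which the arm holds its last target.

### The job

On the packing bench a two-can carrier stands on the scale with one can in it. Set the matching loose can upright into the empty pocket without dropping it, then take the carrier by its grip, lift it at least 10 cm above the scale and hold it there level and steady, both cans in their pockets; finish while holding it. Do not tip anything or push the other groceries about.

Things in the scene. Friction and masses are not known exactly. Their poses are not given: they have to be found in the camera images.
- carrier: Loose sheet-steel two-can carrier, 72 (x) x 244 (y) mm, about 0.35 kg, turned any way on the scale. Origin: centre of underside, z up. Square pockets at y = +86 mm (filled) and -86 mm (empty): 64 mm inside, 4 mm walls, floor 6 and rim 34 mm above the underside. Between them a thin plate (6 x 34 mm) carries a wooden grip bar.
- carrier_empty (a point): Centre of the floor of the empty pocket (y = -86 mm, 6 mm above the carrier's underside); axes as the carrier's.
- carrier_grip (a point): Centre of the wooden grip bar, 138 mm above the carrier's underside: 20 mm wide along the carrier's x (close the fingers along this), 54 mm long along y, 26 mm high. It is over the middle of the loaded carrier, so that gripped at its middle the full carrier balances.
- can_loose: Small food can, paper-banded steel, 54 mm in diameter, 88 mm high, about 0.2 kg, standing upright on the bench. Origin: centre of its underside; z up along its axis. This one goes into the empty pocket.
- can_loaded: The same kind of can (54 mm diameter, 88 mm high, about 0.2 kg), already standing in the carrier's other pocket; its top is 94 mm above the carrier's underside. Origin: centre of its underside; z up.
- scale: Flat bench scale fixed to the bench, dark steel platform 190 x 290 mm, its top 45 mm above the bench, with a low black display lip (26 mm high, 34 mm deep) at its +y end. Origin: centre of its underside on the bench; long axis y. The carrier stands in the middle of the platform, long axis nearly along the scale's.
- tin: Bystander: squat tin, 84 mm diameter, 45 mm high, standing. Origin: centre of its underside.
- tall_can: Bystander: large can, 74 mm diameter, 111 mm high, standing. Origin: centre of its underside.
- carton: Bystander: plain upright carton 55 x 100 x 170 mm high. Origin: centre of its underside.
- jar: Bystander: lidded jar, 70 mm diameter, 120 mm high, standing. Origin: centre of its underside.

How it is judged:
By the outcome, as a careful person would: the job done as asked, in the order asked, and still so for the second after the job is handed in, while the arm keeps its last pose, push and grip.
It also fails if it takes over 51 s, if anything falls off the work surface, if the arm or the gripper's body presses on something with over 40 N, if the wrist force passes 120 N, or if a joint passes its speed limit or range.

## Working session

There is one attempt and no reset: what is moved stays moved. The work goes in short steps, Python scripts to look and compute and a tool call to move; the robot and the scene stay as the last step left them, time stands still between calls to the robot, and variables do not carry over. Pictures are saved under pics/ and viewed, and the job is handed in when it is done.

Besides the shell and the picture viewer there is one more tool, called after "Call:" by a JSON object that holds its "op" and its "data". send_rows: Moves the arm, as the interface text tells. Its arguments: {"type":"object","properties":{"steps":{"type":"array"},"force":{"type":"number"}},"required":["steps"]}

```bash
mkdir -p pics
python3 - <<'E'
from bench import *
import cv2,numpy as np
s=read_state()
for k,v in s.items(): print(k,np.round(v,4))
print(tip_extent if not callable(tip_extent) else tip_extent())
for n in("side","top"):
    p,d=camera(n); cv2.imwrite(f"pics/{n}0.png",p); np.save(f"{n}0.npy",d)
    c=camera_params(n); print(n,c["camera_matrix"],np.round(c["world_from_camera"],4))
E
```

```text
time 0.0
joint_positions [ 1.2784  0.3329 -0.0647  1.461   0.0216  1.3499 -0.0885]
joint_vel [-0.0025 -0.0004 -0.001  -0.0021  0.0007 -0.0002 -0.0001]
joint_torque [-1.10000e-03 -6.23274e+01  2.38000e-02 -3.89900e+01 -6.15000e-02
  4.00000e-02  1.00000e-04]
ee_pos [ 0.1665 -0.602   0.2388]
eef_rot [ 9.909e-01  1.345e-01 -1.000e-04 -7.000e-04]
ft_force [ 0.3492 -0.4943 -0.3791]
torque [0.0016 0.0092 0.0315]
width 0.0869
0.017
side [[513.02240775   0.         320.48095965]
 [  0.         513.02240775 192.5927585 ]
 [  0.           0.           1.        ]] [[-0.9096 -0.2789  0.3081  0.2121]
 [-0.4156  0.6152 -0.67    0.9162]
 [-0.0027 -0.7374 -0.6754  0.9982]
 [ 0.      0.      0.      1.    ]]
top [[518.06873486   0.         320.38796899]
 [  0.         518.06873486 204.9286744 ]
 [  0.           0.           1.        ]] [[ 0.0229 -0.9981  0.0574  0.5145]
 [-0.9997 -0.0225  0.0064  0.0494]
 [-0.0051 -0.0575 -0.9983  1.4272]
 [ 0.      0.      0.      1.    ]]
```

View pics/side0.png

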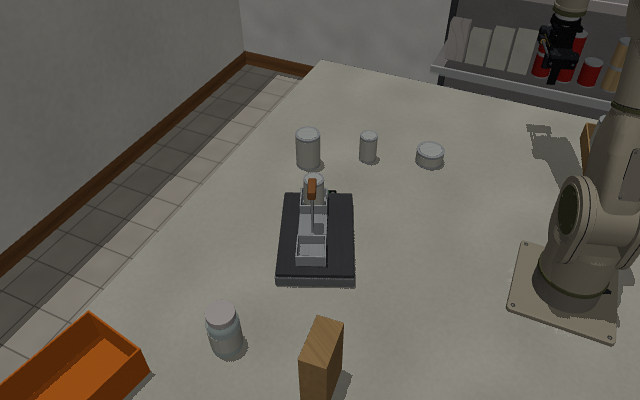

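View pics/top0.png

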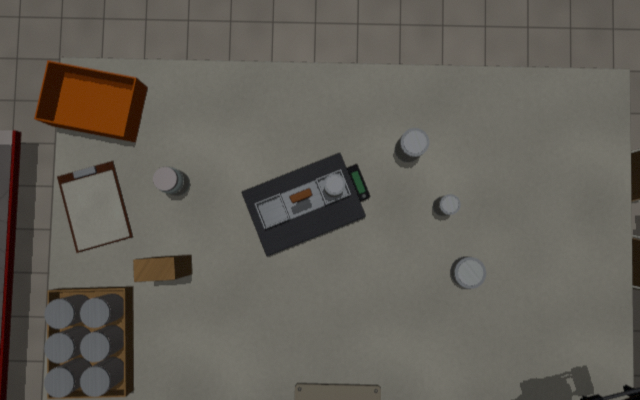

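The top view shows the scale and carrier at about (305,203), with the filled pocket at (334,186) and the empty one at (272,212). The loose can is at (447,205), the tall can at (414,143), the tin at (469,272), the jar at (168,181) and the carton at (155,268).

```bash
cat > h.py <<'E'
from bench import *
import cv2,numpy as np
def cloud(n,d):
    c=camera_params(n);K=c["camera_matrix"];T=c["world_from_camera"]
    v,u=np.mgrid[0:400,0:640]
    P=np.stack([(u-K[0,2])/K[0,0]*d,(v-K[1,2])/K[1,1]*d,d],-1)
    W=P@T[:3,:3].T+T[:3,3]; W[d<=0]=np.nan; return W
E
python3 - <<'E'
from h import *
W={n:cloud(n,np.load(f"{n}0.npy")) for n in("side","top")}
for n,(u,v) in [("top",x) for x in[(447,205),(414,143),(469,272),(334,186),(272,212),(301,196),(280,240),(380,260),(168,181),(155,268),(265,190)]]+[("side",x) for x in [(369,135),(307,134),(430,148),(313,184),(312,249),(450,250)]]:
    print(n,u,v,np.round(W[n][v,u],4))
# can_loose fit from top cloud
for nm,n,c,r,z0,z1 in [("loose top","top",None,0,.07,.1)]:
    t=W["top"]; m=(t[...,2]>.08)&(t[...,2]<.1)
    sub=np.zeros_like(m); sub[185:225,430:465]=1
    q=t[m&sub]; print("loose",len(q),q.mean(0),cv2.minEnclosingCircle(q[:,:2].astype(np.float32)))
    m=(t[...,2]>.12)&(t[...,2]<.155);sub[:]=0;sub[165:215,310:350]=1
    q=t[m&sub]; print("loaded",len(q),q.mean(0),cv2.minEnclosingCircle(q[:,:2].astype(np.float32)))
    m=(t[...,2]>.175)&(t[...,2]<.22);sub[:]=0;sub[180:220,280:330]=1
    q=t[m&sub]; print("grip",len(q),q.mean(0),cv2.minAreaRect(q[:,:2].astype(np.float32)))
    m=(t[...,2]>.06)&(t[...,2]<.09);sub[:]=0;sub[150:240,240:360]=1
    q=t[m&sub]; print("rim",len(q),q.mean(0),cv2.minAreaRect(q[:,:2].astype(np.float32)))
p=cv2.imread("pics/top0.png")
cv2.imwrite("pics/topc.png",cv2.resize(p[150:260,235:365],None,fx=6,fy=5.4,interpolation=cv2.INTER_CUBIC)[:600,:800])
cv2.imwrite("pics/topd.png",cv2.resize(p[120:300,380:500],None,fx=3.3,fy=3.3,interpolation=cv2.INTER_CUBIC))
p=cv2.imread("pics/side0.png")
cv2.imwrite("pics/sidec.png",cv2.resize(p[120:300,260:460],None,fx=3.3,fy=3.3,interpolation=cv2.INTER_CUBIC))
E
```

```text
top 447 205 [ 0.5988 -0.2697  0.0863]
top 414 143 [ 0.7544 -0.1781  0.1108]
top 469 272 [ 0.425  -0.3388  0.0468]
top 334 186 [0.6362 0.0249 0.1436]
top 272 212 [0.5718 0.1864 0.0528]
top 301 196 [0.6054 0.104  0.1976]
top 280 240 [0.4979 0.1641 0.0411]
top 380 260 [ 0.4489 -0.1085 -0.0028]
top 168 181 [0.6418 0.4461 0.1193]
top 155 268 [0.4254 0.452  0.1757]
top 265 190 [0.6309 0.2079 0.0422]
side 369 135 [ 0.5996 -0.2741  0.0915]
side 307 134 [ 0.7562 -0.1744  0.1142]
side 430 148 [ 0.4267 -0.345   0.048 ]
side 313 184 [0.6067 0.1003 0.1958]
side 312 249 [0.5784 0.1705 0.0509]
side 450 250 [ 0.2743 -0.0122  0.0007]
loose 345 [ 0.60237496 -0.27614902  0.08811842] ((0.6019072532653809, -0.27689966559410095), 0.027584334835410118)
loaded 363 [0.6423742  0.02484816 0.1395529 ] ((0.6430047750473022, 0.024454491212964058), 0.02698313072323799)
grip 194 [0.6078529  0.10527819 0.19527805] ((0.6085166335105896, 0.10560561716556549), (0.01986839435994625, 0.05372314155101776), 23.363916397094727)
rim 421 [0.60714392 0.10848886 0.07680888] ((0.6087052822113037, 0.10601751506328583), (0.07246138155460358, 0.2440614253282547), 23.02361297607422)
```

View pics/topc.png

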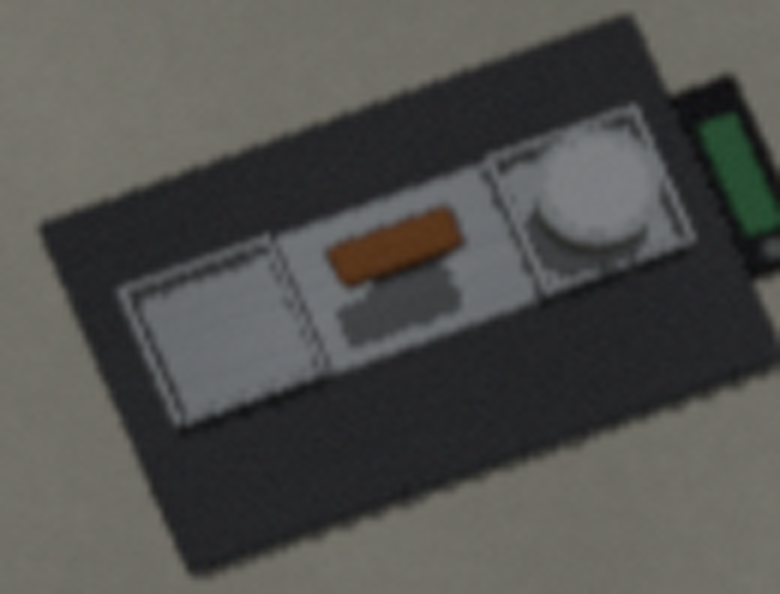

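View pics/sidec.png

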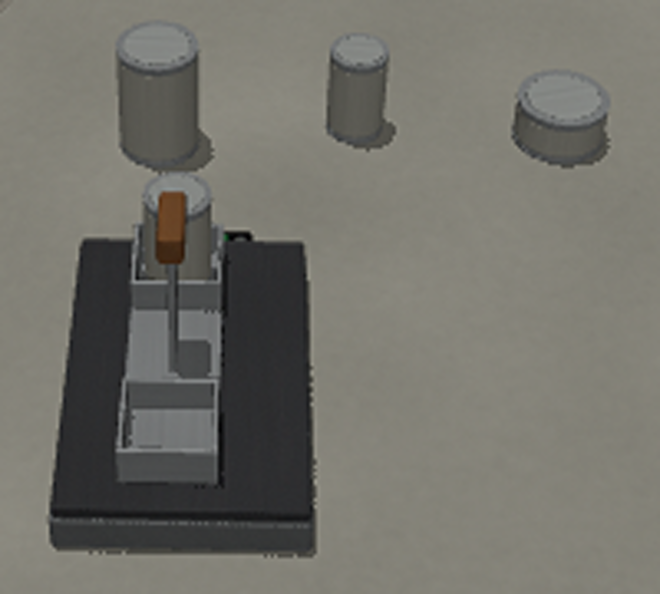

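The carrier fit is (0.6087, 0.1060) at 23.0°. Its 72×244 mm rim and 20×54 mm bar match the given sizes, and the loaded can lies along +y. I'll cross-check it with the side camera and write a row planner.

```bash
cat >> h.py <<'E'
from scipy.spatial.transform import Rotation as R
def goalR(h):  # tool down, jaw (tool y) along world heading h deg
    h=np.radians(h); y=np.array([np.cos(h),np.sin(h),0]); z=np.array([0,0,-1.]); x=np.cross(y,z)
    return R.from_matrix(np.stack([x,y,z],1))
def plan(p,h,n,maxrows=10):
    s=read_state(); r=R.from_quat(s["eef_rot"]); q=np.array(s["ee_pos"]); g=goalR(h)
    w=(r.inv()*g).as_rotvec()
    print("t",s["time"],"pos",np.round(q,4),"F",np.round(s["ft_force"],1),"width",round(float(s["width"]),4),"tilt",np.round(r.as_matrix()[:,2],3),"head",np.degrees(np.arctan2(*r.as_matrix()[1::-1,1])))
    d=(np.array(p)-q)/n; st=R.from_rotvec(w/n)
    for i in range(min(n,maxrows)):
        print([round(float(a),2) for a in np.degrees(w/n)]+[round(float(a),4) for a in r.inv().apply(d)]); r=r*st
E
python3 - <<'E'
from h import *
t=cloud("side",np.load("side0.npy"))
def sel(u0,u1,v0,v1,z0,z1):
    s=np.zeros((400,640),bool); s[v0:v1,u0:u1]=1
    return t[s&(t[...,2]>z0)&(t[...,2]<z1)]
q=sel(350,390,120,175,.082,.1);print(len(q),q.mean(0),cv2.minEnclosingCircle(q[:,:2].astype(np.float32)))
q=sel(285,335,180,275,.067,.088);print(len(q),q.mean(0),cv2.minAreaRect(q[:,:2].astype(np.float32)))
q=sel(285,335,165,275,.187,.21);print(len(q),q.mean(0),cv2.minAreaRect(q[:,:2].astype(np.float32)))
plan([.602,-.277,.2],23,20)
plan([.602,-.277,.24],23,20)
E
```

```text
178 [ 0.60141248 -0.27393604  0.08905742] ((0.6000463366508484, -0.27643081545829773), 0.029447827488183975)
634 [0.6017379  0.12187784 0.07679048] ((0.6088594794273376, 0.10437893867492676), (0.07197222113609314, 0.2519989311695099), 22.95301055908203)
149 [0.60611859 0.11023673 0.19582407] ((0.6079965233802795, 0.10675305873155594), (0.019665950909256935, 0.05477084964513779), 22.32438850402832)
t 0.1 pos [ 0.1665 -0.6021  0.2388] F [0.2 0.1 0.2] width 0.087 tilt [-0.     0.001 -1.   ] head -74.54122554889048
[-0.0, -0.0, -4.88, 0.0253, -0.0099, 0.002]
[-0.0, -0.0, -4.88, 0.0261, -0.0077, 0.002]
[-0.0, -0.0, -4.88, 0.0266, -0.0054, 0.0019]
[-0.0, -0.0, -4.88, 0.027, -0.0031, 0.0019]
[-0.0, -0.0, -4.88, 0.0272, -0.0008, 0.0019]
[-0.0, -0.0, -4.88, 0.0271, 0.0015, 0.0019]
[-0.0, -0.0, -4.88, 0.0269, 0.0038, 0.0019]
[-0.0, -0.0, -4.88, 0.0265, 0.006, 0.0019]
[-0.0, -0.0, -4.88, 0.0259, 0.0083, 0.0019]
[-0.0, -0.0, -4.88, 0.0251, 0.0104, 0.0019]
t 0.1 pos [ 0.1665 -0.6021  0.2388] F [0.2 0.1 0.2] width 0.087 tilt [-0.     0.001 -1.   ] head -74.54122554889048
[-0.0, -0.0, -4.88, 0.0253, -0.0099, -0.0]
[-0.0, -0.0, -4.88, 0.0261, -0.0077, -0.0]
[-0.0, -0.0, -4.88, 0.0266, -0.0054, -0.0001]
[-0.0, -0.0, -4.88, 0.027, -0.0031, -0.0001]
[-0.0, -0.0, -4.88, 0.0272, -0.0008, -0.0001]
[-0.0, -0.0, -4.88, 0.0271, 0.0015, -0.0001]
[-0.0, -0.0, -4.88, 0.0269, 0.0038, -0.0001]
[-0.0, -0.0, -4.88, 0.0265, 0.006, -0.0001]
[-0.0, -0.0, -4.88, 0.0259, 0.0083, -0.0001]
[-0.0, -0.0, -4.88, 0.0251, 0.0104, -0.0001]
```

Call:
{"op": "send_rows", "data": {"steps": [[0,0,-4.9,0.025,-0.01,0,-1],[0,0,-4.9,0.026,-0.008,0,-1],[0,0,-4.9,0.027,-0.005,0,-1],[0,0,-4.9,0.027,-0.003,0,-1],[0,0,-4.9,0.027,-0.001,0,-1],[0,0,-4.9,0.027,0.0015,0,-1],[0,0,-4.9,0.027,0.004,0,-1],[0,0,-4.9,0.0265,0.006,0,-1],[0,0,-4.9,0.026,0.008,0,-1],[0,0,-4.9,0.025,0.01,0,-1]], "force": 25}}

```text
time: 1.1
ee_pos: [0.3834, -0.4315, 0.2339]
eef_rot: [0.839, 0.543, -0.001, -0.005]
ft_force: [1.3, -1.0, -0.2]
width: 0.0871
```

Run:
```python
from h import *
plan([.602,-.277,.2],23,10)
```

```text
t 1.1 pos [ 0.3834 -0.4315  0.2339] F [ 1.3 -1.  -0.2] width 0.0871 tilt [-0.007  0.007 -1.   ] head -24.160081205445515
[-0.04, -0.04, -4.72, 0.023, 0.0137, 0.0033]
[-0.04, -0.04, -4.72, 0.0218, 0.0155, 0.0033]
[-0.04, -0.04, -4.72, 0.0205, 0.0172, 0.0033]
[-0.04, -0.04, -4.72, 0.019, 0.0189, 0.0033]
[-0.04, -0.04, -4.72, 0.0174, 0.0204, 0.0033]
[-0.04, -0.04, -4.72, 0.0157, 0.0217, 0.0033]
[-0.04, -0.04, -4.72, 0.0138, 0.0229, 0.0033]
[-0.04, -0.04, -4.72, 0.0119, 0.024, 0.0034]
[-0.04, -0.04, -4.72, 0.0099, 0.0249, 0.0034]
[-0.04, -0.04, -4.72, 0.0078, 0.0256, 0.0034]
```

Call:
{"op": "send_rows", "data": {"steps": [[0,0,-4.7,0.023,0.0137,0.003,-1],[0,0,-4.7,0.022,0.0155,0.003,-1],[0,0,-4.7,0.0205,0.017,0.003,-1],[0,0,-4.7,0.019,0.019,0.003,-1],[0,0,-4.7,0.0175,0.0205,0.003,-1],[0,0,-4.7,0.0155,0.0215,0.003,-1],[0,0,-4.7,0.014,0.023,0.003,-1],[0,0,-4.7,0.012,0.024,0.003,-1],[0,0,-4.7,0.01,0.025,0.003,-1],[0,0,-4.7,0.008,0.0255,0.003,-1]]}}

```text
time: 2.1
ee_pos: [0.6058, -0.2652, 0.1986]
eef_rot: [0.539, 0.842, 0.001, -0.008]
ft_force: [-0.1, -0.1, 0.4]
width: 0.087
```

Run:
```python
from h import *
plan([.602,-.277,.14],23,10)
```

```text
t 2.1 pos [ 0.6058 -0.2652  0.1986] F [-0.1 -0.1  0.4] width 0.087 tilt [-0.012  0.01  -1.   ] head 24.78984001758653
[-0.04, -0.08, 0.18, -0.001, -0.0008, 0.0059]
[-0.04, -0.08, 0.18, -0.001, -0.0008, 0.0059]
[-0.04, -0.08, 0.18, -0.001, -0.0008, 0.0059]
[-0.04, -0.08, 0.18, -0.001, -0.0008, 0.0059]
[-0.04, -0.08, 0.18, -0.001, -0.0008, 0.0059]
[-0.04, -0.08, 0.18, -0.001, -0.0008, 0.0059]
[-0.04, -0.08, 0.18, -0.001, -0.0008, 0.0059]
[-0.04, -0.08, 0.18, -0.001, -0.0008, 0.0059]
[-0.04, -0.08, 0.18, -0.0009, -0.0008, 0.0059]
[-0.04, -0.08, 0.18, -0.0009, -0.0008, 0.0059]
```

Call:
{"op": "send_rows", "data": {"steps": [[-0.1,-0.2,0.5,-0.0025,-0.002,0.004,-1],[-0.1,-0.2,0.5,-0.0025,-0.002,0.006,-1],[-0.1,-0.2,0.5,-0.0025,-0.002,0.008,-1],[-0.1,-0.2,0.3,-0.002,-0.002,0.008,-1],[0,0,0,0,0,0.008,-1],[0,0,0,0,0,0.008,-1],[0,0,0,0,0,0.008,-1],[0,0,0,0,0,0.006,-1],[0,0,0,0,0,0.003,-1],[0,0,0,0,0,0,-1]]}}

```text
time: 3.1
ee_pos: [0.6008, -0.2766, 0.1317]
eef_rot: [0.552, 0.834, -0.0, -0.002]
ft_force: [0.0, 0.6, 1.0]
width: 0.0868
```

Run:
```python
from h import *
plan([.602,-.277,.057],23,10,1)
p,d=camera("top"); cv2.imwrite("pics/top1.png",cv2.resize(p[120:300,380:560],None,fx=3,fy=3))
p,d=camera("side"); cv2.imwrite("pics/side1.png",cv2.resize(p[80:200,300:460],None,fx=4,fy=4))
```

```text
t 3.1 pos [ 0.6008 -0.2766  0.1317] F [0.  0.6 1. ] width 0.0868 tilt [-0.003  0.002 -1.   ] head 22.925098693134963
[-0.01, -0.02, -0.01, -0.0001, 0.0001, 0.0075]
```

View pics/side1.png

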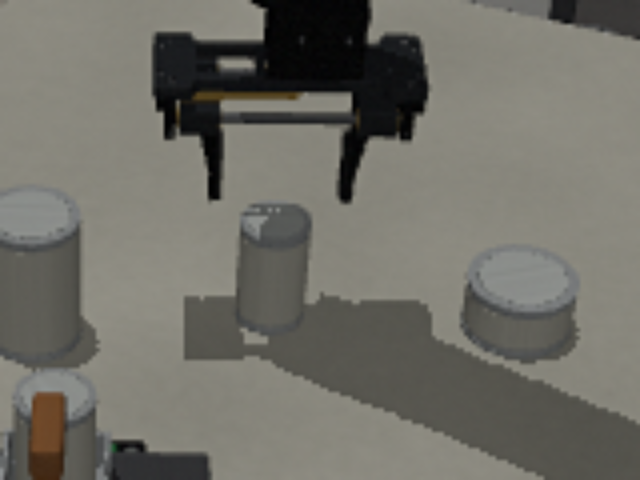

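In this crop the fingers, at x≈213 and 345, straddle the can at x≈274. It's well centred, so I'll go down.

Call:
{"op": "send_rows", "data": {"steps": [[0,0,0,0,0,0.005,-1],[0,0,0,0,0,0.009,-1],[0,0,0,0,0,0.01,-1],[0,0,0,0,0,0.01,-1],[0,0,0,0,0,0.01,-1],[0,0,0,0,0,0.01,-1],[0,0,0,0,0,0.009,-1],[0,0,0,0,0,0.007,-1],[0,0,0,0,0,0.004,-1],[0,0,0,0,0,0,-1]]}}

```text
time: 4.2
ee_pos: [0.6008, -0.2762, 0.0512]
eef_rot: [0.552, 0.834, -0.0, -0.002]
ft_force: [-0.3, -0.1, -0.8]
width: 0.0871
```

Run:
```python
from h import *
plan([.602,-.277,.057],23,10,1)
```

```text
t 4.2 pos [ 0.6008 -0.2762  0.0512] F [-0.3 -0.1 -0.8] width 0.0871 tilt [-0.003  0.002 -1.   ] head 22.946629914782392
[-0.01, -0.02, -0.01, -0.0001, 0.0001, -0.0006]
```

Call:
{"op": "send_rows", "data": {"steps": [[0,0,0,0.0,0,-0.003,-1],[0,0,0,0,0,-0.003,-1],[0,0,0,0,0,0,-1],[0,0,0,0,0,0,0.1],[0,0,0,0,0,0,0.2],[0,0,0,0,0,0,0.4],[0,0,0,0,0,0,0.6],[0,0,0,0,0,0,1],[0,0,0,0,0,0,1],[0,0,0,0,0,0,1]], "force": 25}}

```text
time: 5.2
ee_pos: [0.602, -0.2766, 0.0599]
eef_rot: [0.552, 0.834, 0.0, -0.0]
ft_force: [0.3, -0.1, 0.8]
width: 0.0538
```

Run:
```python
from h import *
plan([.602,-.277,.2],23,10,1)
```

```text
t 5.2 pos [ 0.602  -0.2766  0.0599] F [ 0.3 -0.1  0.8] width 0.0538 tilt [-0.  0. -1.] head 22.939324884536756
[-0.0, -0.0, -0.01, -0.0, -0.0, -0.014]
```

Call:
{"op": "send_rows", "data": {"steps": [[0,0,0,0,0,-0.006,1],[0,0,0,0,0,-0.012,1],[0,0,0,0,0,-0.02,1],[0,0,0,0,0,-0.028,1],[0,0,0,0,0,-0.032,1],[0,0,0,0,0,-0.032,1],[0,0,0,0,0,-0.032,1],[0,0,0,0,0,-0.03,1],[0,0,0,0,0,-0.022,1],[0,0,0,0,0,-0.012,1]]}}

```text
time: 6.2
ee_pos: [0.6, -0.2753, 0.2993]
eef_rot: [0.552, 0.834, 0.0, -0.002]
ft_force: [0.7, -0.1, -2.5]
width: 0.0535
```

Run:
```python
from h import *
plan([.5751,.1851,.3],23,20)
p,d=camera("side"); cv2.imwrite("pics/side2.png",p)
```

```text
t 6.2 pos [ 0.6    -0.2753  0.2993] F [ 0.7 -0.1 -2.5] width 0.0535 tilt [-0.003  0.002 -1.   ] head 23.03549907607925
[-0.0, -0.01, 0.0, 0.0217, 0.0079, 0.0]
[-0.0, -0.01, 0.0, 0.0217, 0.0079, 0.0]
[-0.0, -0.01, 0.0, 0.0217, 0.0079, 0.0]
[-0.0, -0.01, 0.0, 0.0217, 0.0079, 0.0]
[-0.0, -0.01, 0.0, 0.0217, 0.0079, 0.0]
[-0.0, -0.01, 0.0, 0.0217, 0.0079, 0.0]
[-0.0, -0.01, 0.0, 0.0217, 0.0079, 0.0]
[-0.0, -0.01, 0.0, 0.0217, 0.0079, 0.0]
[-0.0, -0.01, 0.0, 0.0217, 0.0079, 0.0]
[-0.0, -0.01, 0.0, 0.0217, 0.0079, -0.0]
```

View pics/side2.png

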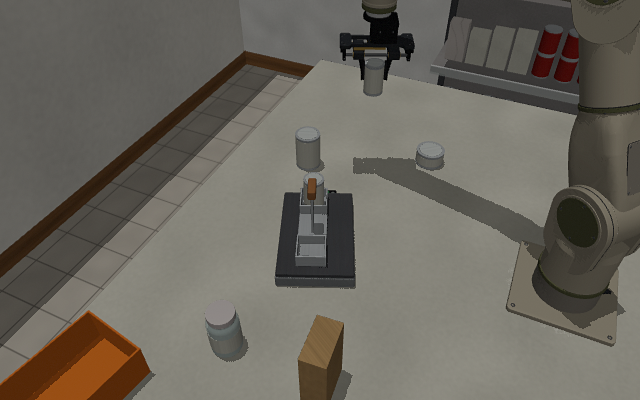

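The can is held upright in the gripper at about (373,78). I'll carry it over the carrier.

Call:
{"op": "send_rows", "data": {"steps": [[0,0,0,0.006,0.002,0,1],[0,0,0,0.014,0.005,0,1],[0,0,0,0.022,0.008,0,1],[0,0,0,0.028,0.01,0,1],[0,0,0,0.028,0.01,0,1],[0,0,0,0.028,0.01,0,1],[0,0,0,0.028,0.01,0,1],[0,0,0,0.028,0.01,0,1],[0,0,0,0.028,0.01,0,1],[0,0,0,0.028,0.01,0,1]]}}

```text
time: 7.25
ee_pos: [0.5772, -0.0073, 0.2879]
eef_rot: [0.552, 0.834, -0.003, -0.01]
ft_force: [0.3, -0.2, -1.6]
width: 0.0537
```

Run:
```python
from h import *
plan([.5751,.1851,.3],23,10,1)
```

```text
t 7.25 pos [ 0.5772 -0.0073  0.2879] F [ 0.3 -0.2 -1.6] width 0.0537 tilt [-0.02   0.006 -1.   ] head 23.00979470365129
[-0.1, -0.08, 0.0, 0.0178, 0.0073, -0.0011]
```

Call:
{"op": "send_rows", "data": {"steps": [[-0.2,-0.2,0,0.026,0.01,-0.004,1],[-0.2,-0.2,0,0.026,0.0105,-0.004,1],[-0.2,-0.2,0,0.026,0.0105,-0.003,1],[-0.2,-0.2,0,0.025,0.01,-0.002,1],[-0.2,0,0,0.022,0.009,-0.001,1],[0,0,0,0.017,0.007,0,1],[0,0,0,0.012,0.005,0,1],[0,0,0,0.008,0.004,0,1],[0,0,0,0.004,0.002,0,1],[0,0,0,0,0,0,1]]}}

```text
time: 8.25
ee_pos: [0.561, 0.1928, 0.2906]
eef_rot: [0.545, 0.838, -0.006, -0.006]
ft_force: [-0.2, -0.3, -2.2]
width: 0.0534
```

Run:
```python
from h import *
plan([.5751,.1851,.3],23,1,1)
```

```text
t 8.25 pos [0.561  0.1928 0.2906] F [-0.2 -0.3 -2.2] width 0.0534 tilt [-0.017 -0.003 -1.   ] head 23.947250778233084
[-0.94, -0.25, 0.95, -0.0127, 0.0096, -0.0096]
```

Call:
{"op": "send_rows", "data": {"steps": [[-0.2,-0.1,0.2,-0.003,0.002,0,1],[-0.3,-0.1,0.3,-0.004,0.003,0,1],[-0.3,-0.1,0.3,-0.003,0.003,0.006,1],[-0.1,0,0.1,-0.002,0.001,0.012,1],[0,0,0,0,0,0.016,1],[0,0,0,0,0,0.016,1],[0,0,0,0,0,0.016,1],[0,0,0,0,0,0.012,1],[0,0,0,0,0,0.006,1],[0,0,0,0,0,0,1]]}}

```text
time: 9.25
ee_pos: [0.5768, 0.1774, 0.1978]
eef_rot: [0.556, 0.831, -0.002, 0.001]
ft_force: [0.4, -0.4, -1.2]
width: 0.0532
```

Run:
```python
from h import *
plan([.5751,.1851,.2],23,1,1)
p,d=camera("side"); cv2.imwrite("pics/side3.png",cv2.resize(p[130:290,240:400],None,fx=3.7,fy=3.7,interpolation=cv2.INTER_CUBIC))
t=cloud("side",d)
m=np.zeros((400,640),bool); m[130:290,270:350]=1
# held can: visible cylinder surface below fingertips, above rim
s=read_state(); z=s["ee_pos"][2]
q=t[m&(t[...,2]>z-.055)&(t[...,2]<z-.022)]
q=q[(np.hypot(q[:,0]-s["ee_pos"][0],q[:,1]-s["ee_pos"][1])<.045)]
from scipy.optimize import least_squares
f=least_squares(lambda c:np.hypot(q[:,0]-c[0],q[:,1]-c[1])-.027,[s["ee_pos"][0],s["ee_pos"][1]],loss="soft_l1",f_scale=.002)
print(len(q),"can fit",f.x,np.abs(f.fun).mean(), "bottom z",np.nanmin(q[:,2]))
# slopes: fit by halves
for lo,hi in((.022,.036),(.036,.055)):
    qq=q[(q[:,2]>z-hi)&(q[:,2]<z-lo)]
    f=least_squares(lambda c:np.hypot(qq[:,0]-c[0],qq[:,1]-c[1])-.027,[s["ee_pos"][0],s["ee_pos"][1]],loss="soft_l1",f_scale=.002);print(len(qq),f.x)
```

```text
t 9.25 pos [0.5768 0.1774 0.1978] F [ 0.4 -0.4 -1.2] width 0.0532 tilt [-0.    -0.004 -1.   ] head 22.41630790725425
[-0.1, 0.18, -0.58, 0.0078, 0.0014, -0.0022]
228 can fit [0.57789416 0.17527799] 0.0009172593571162165 bottom z 0.14354041600382872
97 [0.57794736 0.17531822]
131 [0.57784846 0.17524789]
```

View pics/side3.png

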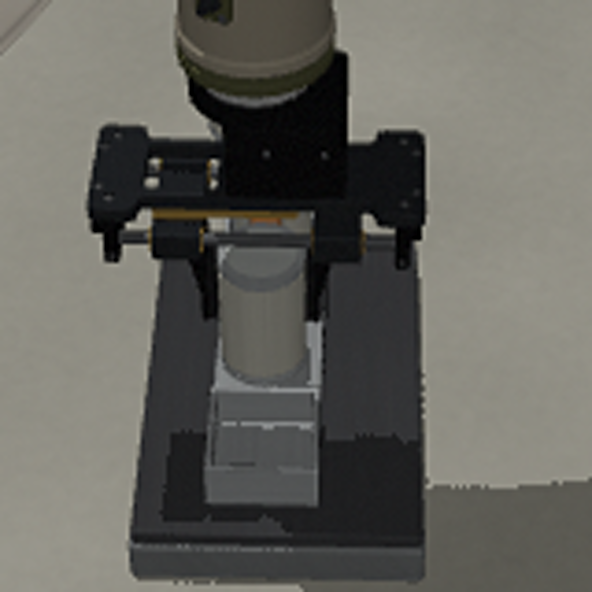

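The held can looks upright, and its fit lies within 2 mm of the TCP. I'll move about 8 mm along tool x to get over the pocket.

Call:
{"op": "send_rows", "data": {"steps": [[0,0,-0.2,0.002,0.0005,0,1],[0,0,-0.2,0.003,0.0005,0,1],[0,0,-0.1,0.001,0,0,1],[0,0,0,0,0,0,1],[0,0,0,0,0,0.004,1],[0,0,0,0,0,0.007,1],[0,0,0,0,0,0.008,1],[0,0,0,0,0,0.007,1],[0,0,0,0,0,0.004,1],[0,0,0,0,0,0,1]]}}

```text
time: 10.3
ee_pos: [0.5763, 0.1844, 0.1675]
eef_rot: [0.552, 0.834, -0.0, 0.002]
ft_force: [0.5, -0.3, -1.7]
width: 0.0537
```

Run:
```python
from h import *
plan([.5751,.1851,.15],23,1,1)
```

```text
t 10.3 pos [0.5763 0.1844 0.1675] F [ 0.5 -0.3 -1.7] width 0.0537 tilt [ 0.003 -0.003 -1.   ] head 22.97225957468632
[0.1, 0.2, -0.03, 0.0011, -0.0009, 0.0175]
```

Call:
{"op": "send_rows", "data": {"steps": [[0,0.1,0,0.0005,-0.0005,0.003,1],[0,0.1,0,0.0005,-0.0005,0.005,1],[0,0,0,0,0,0.007,1],[0,0,0,0,0,0.007,1],[0,0,0,0,0,0.007,1],[0,0,0,0,0,0.007,1],[0,0,0,0,0,0.005,1],[0,0,0,0,0,0.004,1],[0,0,0,0,0,0.002,1],[0,0,0,0,0,0,1]]}}

```text
time: 11.3
ee_pos: [0.5749, 0.185, 0.116]
eef_rot: [0.552, 0.834, 0.001, 0.0]
ft_force: [0.0, 0.1, -1.9]
width: 0.0539
```

Run:
```python
from h import *
plan([.5751,.1851,.112],23,1,1)
p,d=camera("side"); cv2.imwrite("pics/side4.png",cv2.resize(p[150:290,250:390],None,fx=4,fy=4,interpolation=cv2.INTER_CUBIC))
```

```text
t 11.3 pos [0.5749 0.185  0.116 ] F [ 0.   0.1 -1.9] width 0.0539 tilt [ 0.001  0.001 -1.   ] head 22.96884776832301
[0.08, -0.03, -0.03, 0.0, 0.0002, 0.004]
```

View pics/side4.png

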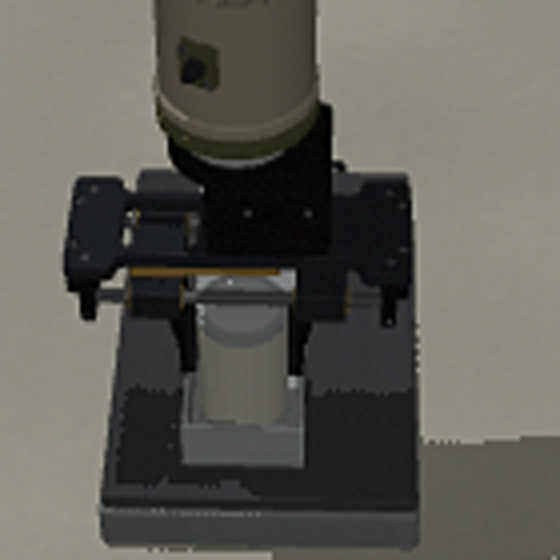

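The can is inside the pocket walls and centred. I'll lower it in 1 mm steps until it touches.

Call:
{"op": "send_rows", "data": {"steps": [[0,0,0,0,0,0.001,1],[0,0,0,0,0,0.001,1],[0,0,0,0,0,0.001,1],[0,0,0,0,0,0.001,1],[0,0,0,0,0,0,1],[0,0,0,0,0,0,1],[0,0,0,0,0,0,1],[0,0,0,0,0,0,1],[0,0,0,0,0,0,1],[0,0,0,0,0,0,1]]}}

```text
time: 12.35
ee_pos: [0.5756, 0.1853, 0.113]
eef_rot: [0.552, 0.834, 0.001, 0.001]
ft_force: [0.0, -0.0, -1.8]
width: 0.0537
```

Call:
{"op": "send_rows", "data": {"steps": [[0,0,0,0,0,0.001,1],[0,0,0,0,0,0.001,1],[0,0,0,0,0,0.001,1],[0,0,0,0,0,0,1],[0,0,0,0,0,0,1],[0,0,0,0,0,0,1],[0,0,0,0,0,0,1],[0,0,0,0,0,0,1],[0,0,0,0,0,0,1],[0,0,0,0,0,0,1]]}}

```text
time: 13.35
ee_pos: [0.5759, 0.1854, 0.1109]
eef_rot: [0.552, 0.834, 0.002, 0.001]
ft_force: [-0.8, 0.2, -1.4]
width: 0.0535
```

Call:
{"op": "send_rows", "data": {"steps": [[0,0,0,0,0,0.001,1],[0,0,0,0,0,0.001,1],[0,0,0,0,0,0.001,1],[0,0,0,0,0,0,1],[0,0,0,0,0,0,1],[0,0,0,0,0,0,1],[0,0,0,0,0,0,1],[0,0,0,0,0,0,1],[0,0,0,0,0,0,1],[0,0,0,0,0,0,1]]}}

```text
time: 14.35
ee_pos: [0.5761, 0.1855, 0.1109]
eef_rot: [0.552, 0.834, 0.001, 0.002]
ft_force: [-1.2, -1.3, 1.2]
width: 0.0536
```

It has touched: z stopped changing and the force rose by 3 N. I'll release gently and rise straight up.

Call:
{"op": "send_rows", "data": {"steps": [[0,0,0,0,0,0,-0.25],[0,0,0,0,0,0,-0.3],[0,0,0,0,0,0,-0.35],[0,0,0,0,0,0,-0.4],[0,0,0,0,0,0,-0.5],[0,0,0,0,0,0,-0.6],[0,0,0,0,0,0,-0.7],[0,0,0,0,0,0,-0.8],[0,0,0,0,0,0,-0.8],[0,0,0,0,0,0,-0.8]]}}

```text
time: 15.35
ee_pos: [0.5764, 0.1856, 0.1109]
eef_rot: [0.552, 0.834, 0.002, 0.002]
ft_force: [-0.8, -0.1, -0.2]
width: 0.0779
```

Call:
{"op": "send_rows", "data": {"steps": [[0,0,0,0,0,-0.003,-0.8],[0,0,0,0,0,-0.008,-0.8],[0,0,0,0,0,-0.014,-0.8],[0,0,0,0,0,-0.02,-0.8],[0,0,0,0,0,-0.025,-0.8],[0,0,0,0,0,-0.025,-0.8],[0,0,0,0,0,-0.022,-0.8],[0,0,0,0,0,-0.016,-0.8],[0,0,0,0,0,-0.008,-0.8],[0,0,0,0,0,0,-0.8]]}}

```text
time: 16.35
ee_pos: [0.5754, 0.1867, 0.2667]
eef_rot: [0.552, 0.834, 0.004, 0.004]
ft_force: [1.1, 0.4, -0.8]
width: 0.0782
```

Run:
```python
from h import *
plan([.6087,.106,.26],23,1,1)
p,d=camera("side"); cv2.imwrite("pics/side5.png",cv2.resize(p[110:290,230:410],None,fx=3.3,fy=3.3,interpolation=cv2.INTER_CUBIC))
t=cloud("side",d)
def sel(u0,u1,v0,v1,z0,z1):
    s=np.zeros((400,640),bool); s[v0:v1,u0:u1]=1
    return t[s&(t[...,2]>z0)&(t[...,2]<z1)]
q=sel(285,335,215,275,.065,.088);print("rim",len(q),q.mean(0),cv2.minAreaRect(q[:,:2].astype(np.float32)))
q=sel(285,335,200,275,.13,.145);print("can top",len(q),q.mean(0) if len(q) else 0,cv2.minEnclosingCircle(q[:,:2].astype(np.float32)))
```

```text
t 16.35 pos [0.5754 0.1867 0.2667] F [ 1.1  0.4 -0.8] width 0.0782 tilt [ 0.011  0.003 -1.   ] head 23.024424719222782
[0.62, 0.1, 0.02, -0.0872, -0.001, 0.0068]
rim 383 [0.56771267 0.20176569 0.07624476] ((0.5746173858642578, 0.18605689704418182), (0.07206154614686966, 0.07766953855752945), 22.36279296875)
can top 383 [0.57622508 0.1850613  0.13966256] ((0.5868049263954163, 0.15482006967067719), 0.0605815127491951)
```

View pics/side5.png

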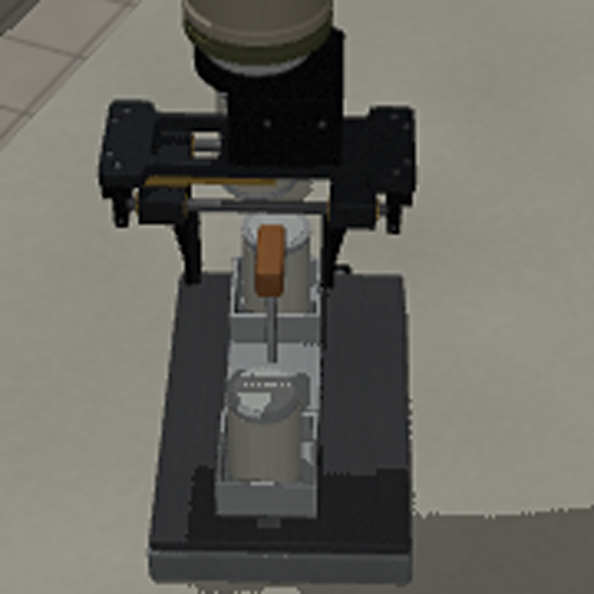

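Both cans stand in their pockets and the carrier hasn't shifted. Next I'll move over the grip bar.

Call:
{"op": "send_rows", "data": {"steps": [[0.1,0,0,-0.004,0,0,-0.8],[0.1,0,0,-0.01,0,0,-0.8],[0.1,0,0,-0.014,0,0,-0.8],[0.1,0,0,-0.014,0,0,-0.8],[0.1,0,0,-0.014,0,0,-0.8],[0,0,0,-0.012,0,0,-0.8],[0,0,0,-0.008,0,0,-0.8],[0,0,0,-0.005,0,0,-0.8],[0,0,0,-0.002,0,0,-0.8],[0,0,0,0,0,0,-0.8]]}}

```text
time: 17.4
ee_pos: [0.6101, 0.1001, 0.262]
eef_rot: [0.553, 0.833, -0.003, -0.001]
ft_force: [-0.2, 0.0, -0.3]
width: 0.0785
```

Run:
```python
from h import *
plan([.6085,.106,.182],23,1,1)
```

```text
t 17.4 pos [0.6101 0.1001 0.262 ] F [-0.2  0.  -0.3] width 0.0785 tilt [-0.005 -0.003 -1.   ] head 22.83943046357298
[-0.31, 0.06, -0.16, 0.0062, 0.0013, 0.08]
```

Call:
{"op": "send_rows", "data": {"steps": [[-0.1,0,0,0.0015,0.0005,0,-0.8],[-0.1,0,-0.1,0.0025,0.0005,0,-0.8],[0,0,0,0.001,0,0.003,-0.8],[0,0,0,0,0,0.007,-0.8],[0,0,0,0,0,0.009,-0.8],[0,0,0,0,0,0.009,-0.8],[0,0,0,0,0,0.008,-0.8],[0,0,0,0,0,0.005,-0.8],[0,0,0,0,0,0.002,-0.8],[0,0,0,0,0,0,-0.8]]}}

```text
time: 18.4
ee_pos: [0.6075, 0.1078, 0.2141]
eef_rot: [0.551, 0.835, -0.001, -0.001]
ft_force: [-0.7, -0.8, -0.3]
width: 0.0782
```

Run:
```python
from h import *
plan([.6085,.106,.182],23,1,1)
p,d=camera("side"); cv2.imwrite("pics/side6.png",cv2.resize(p[110:290,230:410],None,fx=3.3,fy=3.3,interpolation=cv2.INTER_CUBIC))
```

```text
t 18.4 pos [0.6075 0.1078 0.2141] F [-0.7 -0.8 -0.3] width 0.0782 tilt [-0.003 -0.001 -1.   ] head 23.1646037865896
[-0.18, 0.0, 0.16, -0.0021, 0.0003, 0.0321]
```

View pics/side6.png

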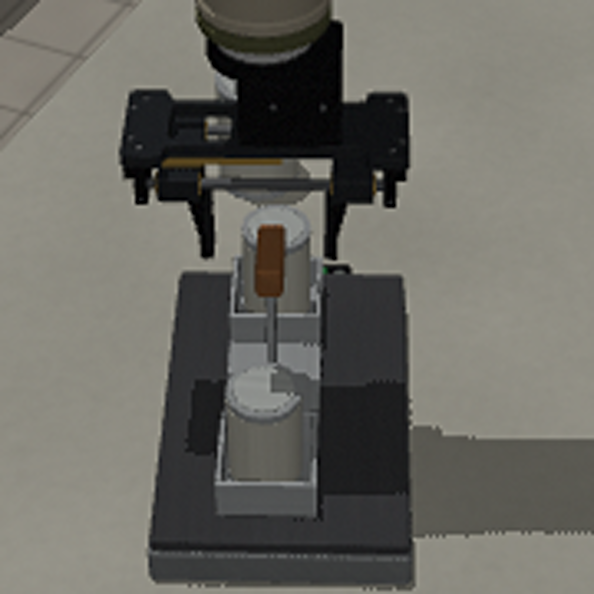

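The fingers, at x≈207 and 333, straddle the bar at x≈271 evenly. Both cans look upright in their pockets, so I'll go down onto the grip.

Call:
{"op": "send_rows", "data": {"steps": [[-0.1,0,0.1,-0.0007,0,0.002,-0.8],[0,0,0,-0.0008,0,0.004,-0.8],[0,0,0,0,0,0.005,-0.8],[0,0,0,0,0,0.005,-0.8],[0,0,0,0,0,0.005,-0.8],[0,0,0,0,0,0.005,-0.8],[0,0,0,0,0,0.004,-0.8],[0,0,0,0,0,0.001,-0.8],[0,0,0,0,0,0,-0.8],[0,0,0,0,0,0,-0.8]]}}

```text
time: 19.45
ee_pos: [0.6085, 0.1063, 0.1812]
eef_rot: [0.552, 0.834, -0.0, 0.0]
ft_force: [0.5, -0.5, -0.1]
width: 0.0788
```

Run:
```python
from h import *
plan([.6085,.106,.182],23,1,1)
```

```text
t 19.45 pos [0.6085 0.1063 0.1812] F [ 0.5 -0.5 -0.1] width 0.0788 tilt [ 0. -0. -1.] head 23.042790228748302
[0.0, 0.02, 0.04, -0.0003, -0.0002, -0.0008]
```

Call:
{"op": "send_rows", "data": {"steps": [[0,0,0,0,0,0,-0.5],[0,0,0,0,0,0,-0.2],[0,0,0,0,0,0,0.1],[0,0,0,0,0,0,0.3],[0,0,0,0,0,0,0.45],[0,0,0,0,0,0,0.55],[0,0,0,0,0,0,0.7],[0,0,0,0,0,0,1],[0,0,0,0,0,0,1],[0,0,0,0,0,0,1]], "force": 50}}

```text
time: 20.45
ee_pos: [0.6084, 0.1063, 0.1819]
eef_rot: [0.552, 0.834, -0.0, 0.0]
ft_force: [-0.9, -1.1, -0.0]
width: 0.0194
```

Run:
```python
from h import *
plan([.6085,.106,.182],23,1,1)
```

```text
t 20.45 pos [0.6084 0.1063 0.1819] F [-0.9 -1.1 -0. ] width 0.0194 tilt [ 0.    -0.001 -1.   ] head 23.036393221269083
[0.0, 0.04, 0.04, -0.0003, -0.0, -0.0001]
```

Gripped at 19.4 mm, so now a gentle lift of a few centimetres and then a check.

Call:
{"op": "send_rows", "data": {"steps": [[0,0,0,0,0,-0.002,1],[0,0,0,0,0,-0.003,1],[0,0,0,0,0,-0.005,1],[0,0,0,0,0,-0.006,1],[0,0,0,0,0,-0.006,1],[0,0,0,0,0,-0.006,1],[0,0,0,0,0,-0.005,1],[0,0,0,0,0,-0.003,1],[0,0,0,0,0,-0.001,1],[0,0,0,0,0,0,1]]}}

```text
time: 21.45
ee_pos: [0.607, 0.1058, 0.2192]
eef_rot: [0.552, 0.834, -0.002, -0.002]
ft_force: [0.0, 0.1, -8.1]
width: 0.0195
```

Run:
```python
from h import *
plan([.6085,.106,.33],23,1,1); print(read_state()["torque"])
p,d=camera("side"); cv2.imwrite("pics/side7.png",cv2.resize(p[110:290,230:410],None,fx=3.3,fy=3.3,interpolation=cv2.INTER_CUBIC))
```

```text
t 21.45 pos [0.607  0.1058 0.2192] F [ 0.   0.1 -8.1] width 0.0195 tilt [-0.005 -0.001 -1.   ] head 23.05166370044198
[-0.27, -0.04, 0.05, -0.0003, 0.0009, -0.1108]
[ 0.05133127 -0.1288728   0.01853398]
```

View pics/side7.png

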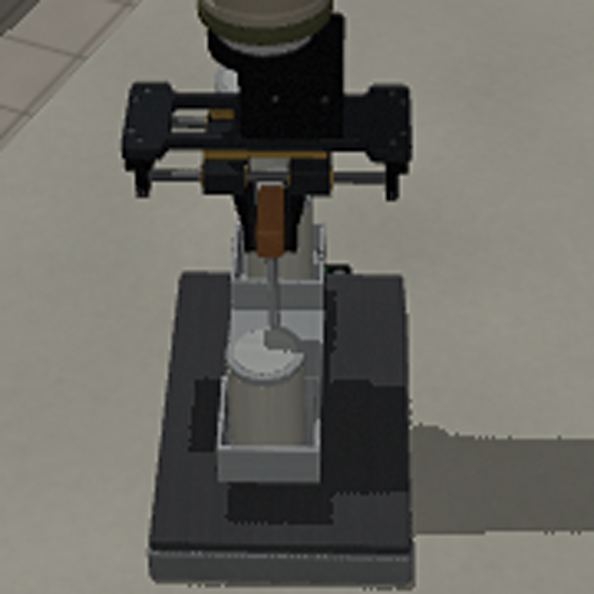

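The carrier has lifted level with about 8 N on the wrist, and both cans are seated. I'll continue to roughly 15 cm.

Call:
{"op": "send_rows", "data": {"steps": [[-0.05,0,0,0,0,-0.004,1],[-0.05,0,0,0,0,-0.008,1],[-0.05,0,0,0,0,-0.012,1],[-0.05,0,0,0,0,-0.016,1],[0,0,0,0,0,-0.018,1],[0,0,0,0,0,-0.018,1],[0,0,0,0,0,-0.016,1],[0,0,0,0,0,-0.012,1],[0,0,0,0,0,-0.007,1],[0,0,0,0,0,-0.003,1]]}}

```text
time: 22.5
ee_pos: [0.6067, 0.1062, 0.3433]
eef_rot: [0.551, 0.834, 0.001, -0.0]
ft_force: [-0.1, 0.1, -7.3]
width: 0.0197
```

Call:
{"op": "send_rows", "data": {"steps": [[0,0,0,0,0,0,1],[0,0,0,0,0,0,1],[0,0,0,0,0,0,1],[0,0,0,0,0,0,1],[0,0,0,0,0,0,1],[0,0,0,0,0,0,1],[0,0,0,0,0,0,1],[0,0,0,0,0,0,1],[0,0,0,0,0,0,1],[0,0,0,0,0,0,1]]}}

```text
time: 23.5
ee_pos: [0.6061, 0.1058, 0.3407]
eef_rot: [0.551, 0.834, -0.001, -0.002]
ft_force: [0.6, 0.2, -8.0]
width: 0.0196
```

Run:
```python
from h import *
plan([.6085,.106,.33],23,1,1); s=read_state(); print(s["torque"],np.abs(s["joint_vel"]).max())
p,d=camera("side"); cv2.imwrite("pics/side8.png",p); t=cloud("side",d)
z=s["ee_pos"][2]
m=np.zeros((400,640),bool); m[60:290,240:390]=1
# rim of near pocket: expected z = tcp-.138+.034
c=np.array(s["ee_pos"][:2]); a=np.radians(23); ex=np.array([np.cos(a),np.sin(a)]); ey=np.array([np.sin(a),-np.cos(a)])
q=t[m&~np.isnan(t[...,2])]; X=(q[:,:2]-c)@ex; Y=(q[:,:2]-c)@ey
k=(np.abs(X)<.04)&(Y>-.13)&(Y<-.116)&(q[:,2]>z-.15)  # outer wall, empty end
print("outer end wall z range",q[k,2].min()-z,q[k,2].max()-z,k.sum())
for lo,hi in((-.036,-.012),(-.012,.012),(.012,.036)):
    kk=k&(X>lo)&(X<hi); print(lo,np.round(np.percentile(q[kk,2]-z,[2,98]),4))
k=(np.hypot(X,Y+.086)<.022)&(q[:,2]>z-.06); A=np.c_[X[k],Y[k],np.ones(k.sum())]; print("loose can top plane",np.linalg.lstsq(A,q[k,2]-z,rcond=None)[0],k.sum())
p,d=camera("top"); cv2.imwrite("pics/top8.png",p)
```

```text
t 23.5 pos [0.6061 0.1058 0.3407] F [ 0.6  0.2 -8. ] width 0.0196 tilt [-0.004  0.    -1.   ] head 23.102228372863728
[-0.18, -0.1, 0.1, -0.0008, 0.0023, 0.0107]
[ 0.03840898 -0.14407018 -0.04636749] 0.0020258070778025796
outer end wall z range -0.13650756611416015 -0.09818550267990045 424
-0.036 [-0.1348 -0.0994]
-0.012 [-0.1354 -0.0991]
0.012 [-0.1338 -0.1007]
loose can top plane [ 0.00349864  0.02509082 -0.03835371] 235
```

View pics/side8.png

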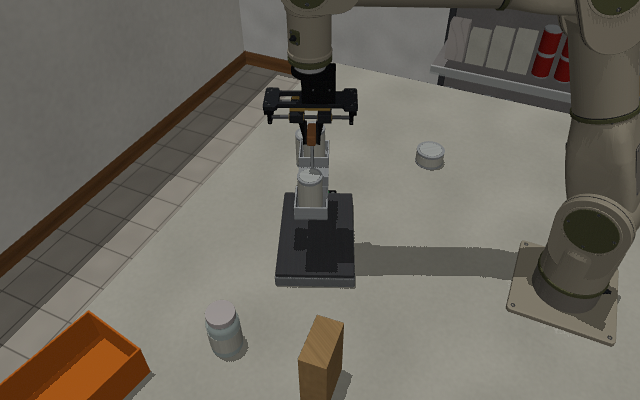

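View pics/top8.png

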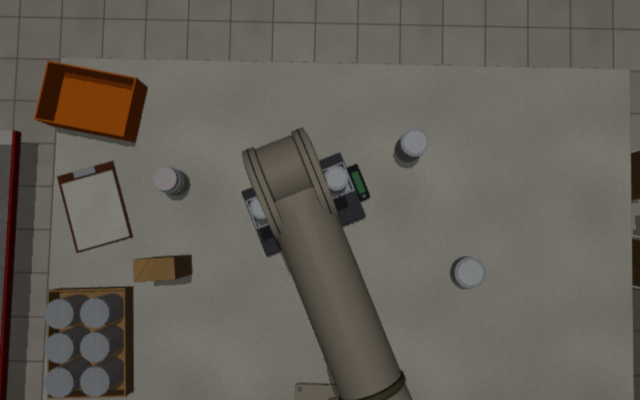

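Run:
```python
from h import *
p,d=camera("top"); t=cloud("top",d); s=read_state(); print(s["ee_pos"],np.abs(s["joint_vel"]).max(),s["width"])
c=np.array(s["ee_pos"]); a=np.radians(23.05); ex=np.array([np.cos(a),np.sin(a)]); ey=np.array([np.sin(a),-np.cos(a)])
q=t.reshape(-1,3);q=q[~np.isnan(q[:,2])]; X=(q[:,:2]-c[:2])@ex; Y=(q[:,:2]-c[:2])@ey; Z=q[:,2]-c[2]
for y0 in(-.086,.086):
    k=(np.hypot(X,Y-y0)<.024)&(Z>-.06)&(Z<-.02); print("can top",y0,k.sum(),np.median(Z[k]))
    k=(abs(Y-y0)<.036)&(abs(X)<.036)&(Z>-.112)&(Z<-.09); print("  rim",k.sum(),np.median(Z[k]))
```

```text
[0.60607509 0.10581069 0.34072009] 0.0016705551547883074 0.01962708812298014
can top -0.086 183 -0.04161321712093369
  rim 92 -0.1019580502138957
can top 0.086 361 -0.0423532060416737
  rim 133 -0.10349423837643357
```

The can tops differ by 0.7 mm and the rims by 1.5 mm across 172 mm, so the carrier is within about 0.5° of level. Its underside is about 0.20 m up, which is 16 cm above the scale, and it is steady.

```bash
python3 -c "
from bench import *
print(close_job())"
```

```text
the job is handed in; nothing more can be done
None
```

I set the loose can upright into the empty pocket, then took the carrier by its grip and lifted it about 16 cm above the scale. I handed the job in at about 23.6 s, still holding it.

- **Grip and steadiness:** the fingers were on the bar at 19.6 mm with a 50 N grip. The wrist carried about 8 N, matching the full carrier, and the joints were nearly still (0.002 rad/s).
- **Level:** the top camera put the two can tops within 0.7 mm and the pocket rims within 1.5 mm across 172 mm, so the tilt is under about 0.5°.
- **Cans and groceries:** both cans were seated in their pockets. In the last pictures the other groceries stood where they started.
- **Disagreement:** a side-camera fit to the placed can's top gave about 1.4° of slope. That fit covers a small, partly hidden patch, so I trusted the top view over it.

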